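# Spring a conveyor roller's axle out of its frame with the forked axle tool

## Robot

A 7-joint arm with a two-finger parallel gripper is mounted at the origin on the work surface. World frame = base frame: x ahead of the robot, y to its left, z up, the work surface at z = 0. Lengths are in m, angles in rad, forces in N, time in s.
With the tool pointing down it reaches from about 0.4 to 0.75 m from the base axis. Payload 19.5 kg.
Tool frame: the origin (TCP) lies between the finger pads; the fingertips stand 17 mm ahead of it and the grasp point (between the pads) lies 2 mm behind it; z points along the fingers, y is the line along which they close (so a half turn about z gives the same grasp; the last joint's range is limited). The gripper opens to 85 mm and grips with 20 to 120 N. Pads are 22 mm wide; open, the fingers measure 114 mm over their backs; the gripper's body (76 mm by 85 mm) begins 54 mm behind the grasp point. The pads swing forward as they close: fully open they stand 13 mm farther back than shut.
Start: joints at [-1.308, 0.707, -0.028, 1.485, 0.022, 0.951, -0.075], TCP at [0.173, 0.548, 0.248] pointing down, gripper open.
Joint ranges: [-2.71, 2.71], [-0.32, 2.16], [-1.57, 1.52], [0, 2.45], [-1.46, 4.6], [0, 2.02], [-2.83, 2.83]. Speed limits (rad/s): [1.89, 1.89, 2.57, 2.57, 3.01, 3.01, 3.01].

## Interface

Orientations are given as a rotation vector (axis times angle).
In Python, from cell import arm gives the robot as it stands. The module is installed in compiled form; this text tells all that it offers.
- The arm moves only by the shell command python3 -m jog 'ROWS' [FORCE]. ROWS is JSON, a list of rows, each an object with "delta_pos": the shift along the tool's x, y, z in m, a list of three; "turn": the turn, a rotation vector about the tool's x, y, z in rad, a list of three; "gripper": the closure in counts, from 0 (fully open) to 255 (shut). A call has 1 to 8 rows; each row shifts and turns the commanded pose from where the row before left it, along the tool's axes as they then stand; what a row does not reach is not made up. A row lasts 1/10 s, in which the tool goes at most 50 mm and 8.59 degrees, less where a joint would pass 70% of its speed; a pose out of reach is approached as far as the arm can. A call is refused whole if a number of a shift passes 0.05 or a number of a turn 0.15, either way. A call with a gripper value outside its range is refused whole. The fingers move at their own pace and stop on an object; FORCE is the grip in N (left out, the last holds). Time passes only in rows, so rows that do not move let the fingers close. It gives the time, the measured TCP pose, the force, the opening and the grip force at its end, in the units of the state.
- arm.read_state(): the state, without advancing time (a new reading comes with each control period).
- arm.snapshot(name): name is "scene" or "top" or "wrist"; returns (picture, depth): 400x640x3 uint8, red, green, blue; 400x640 float32, m along the optical axis (not along the pixel's ray), 0 where there is no reading.
- arm.camera_info(name): a dict with "mtx" (3x3 intrinsics, pixels), "extrinsics" (4x4, takes a point from world to camera coordinates). Camera axes: x right, y up, looking along -z (the intrinsics and any distortion apply to the point x, -y, -z); pixel columns grow to the right and rows downward; lengths in m; the calibration is good to about 2 mm. A picture is of the moment at which its call begins: read the wrist's pose just before it. camera_info takes no time and is no camera call; for the wrist camera it gives the pose at the moment of the call.
- arm.finish_job(): hands the job in; it is judged then, once.
The state is a dict: "t": time; "q": joint angles; "dq": joint speeds; "tau": joint torques, N m; "tcp_pos": TCP position; "orientation": TCP orientation; "force": force on the tool from outside, world axes, zero at the start; "torque": the same for the moment, N m; "finger_gap": finger opening in m; "grasp_force": force on a finger pad.
Only numpy, scipy, OpenCV 4.12 (cv2) and the standard library are available. Lean on these libraries where they do the work, as an engineer would, in place of code of your own. Each camera call takes 0.05 s, during which the arm holds its last target. There are 200 camera calls.

## Task

The middle roller of this outfeed roller frame has to come out. Take the forked axle tool from its wooden rack, gently push the roller's sprung axle in with it until the end is clear of its hole, lift that end and let it spring out again so that it rests on top of the rail with the other end still in its hole, then hang the tool back in its rack as it was. Use no force that would bend the frame or roller, and leave the other things on the bench alone.

Things in the scene. Friction and masses are not known exactly. Their poses are not given: they have to be found in the camera images.
- frame: Steel roller frame, screwed to the bench: two side rails 300 long, 70 high, 6 thick, 220 apart inside (inner faces at y = -110, +110). Origin on the bench under its middle; x along the rails, y along the rollers, z up. Three rollers of 48 diameter at x = -85, 0, +85, axes 51 high; the middle one is to be freed, the others are fast. Over 25 N would bend it.
- hole (a point): Centre of the middle hole in the -y rail, on the rail's inner face: 11.5 diameter, 52 above the bench, 18 under the rail's top edge. Axes as the frame. It holds the sprung axle. Inside the rail (+y of this point) 21 mm are open as far as the roller tubes' ends; only the 9 mm axles and 22 mm collars cross it.
- roller: The loose middle roller, 0.3 to 0.5 kg; origin on its axis, y along it to the fixed end; tube y = -89 to +100. It has a few mm of end play. Fixed stub axle in the +y rail. Pushed by the sprung axle's collar to +y, the roller first slides till its far collar meets the far rail, then the axle goes in against its spring. Over 25 N would dent it.
- axle_end (a point): Centre of the end face of the sprung axle (9 diameter), which sticks out through the -y rail; same axes as the roller. Its collar (22 diameter, 3 thick) has its outer face 17 further in, 3 to 7 from the rail's inner face: find that gap by feel. Spring 4 N at first, 0.5 N more per mm, hard stop at 13 mm. Resting on the rail's top edge this point is about 75 high.
- far_end (a point): Centre of the end face of the roller's fixed stub axle, in the +y rail, where it must stay. With the roller pushed over to the far rail, the sprung axle's end is clear of the -y rail when its collar's outer face is 17 from that rail's inner face, and stops hard at 20.5.
- fork: Forked axle tool, 0.13 kg, upright: a steel plate 4 thick (y) with a wooden handle. Origin under the shank, at the foot; x is where the prongs point. Shank 14 wide (x), z = 0 to 58. Two prongs, one above the other, from x = 7 (slot root) to 32: z = 0 to 6 and 19 to 25. From x = 24 they thin to 2 mm, flush with the flat side (y = -2), sloped on the +y side.
- fork_grip (a point): Where to grip the fork firmly, across the 16 mm (y) of its handle: 88 above its foot, 30 above the handle's underside, on the shank's axis; axes as the fork. Handle 26 (x) by 16 (y), z = 58 to 130. In use the fork stands upright with its flat side to the -y rail, prongs along the frame's +x, one under and one over the axle.
- slot (a point): Middle of the slot's mouth in the top of the fixed wooden tool rack: a board 100 by 62, 14 thick, its top 64 above the bench, on two end legs, open at the sides; slot 42.5 (x) by 7 (y), right through the board, edges chamfered 2. The fork hangs in it by its handle's underside, prongs to the rack's +x, so that fork_grip is 12.5 behind (-x) and 30 above this point.
- glue: White glue bottle, 62 diameter, 170 high, origin under its middle. Leave alone. It stands on the other side of the frame from the tool rack.
- tape: Tape measure, 70 by 36 by 67, origin under its middle. Leave alone.
- mug: Mug, 82 diameter, 95 high, origin under its middle. Leave alone.
There are look-alikes about, which are no part of the job. Leave any orange or purple look-alike of the roller alone. What is shaped like the fork but purple is not meant.

How it is judged:
By the outcome, as a careful person would: the job done as asked, in the order asked, and still so for the second after the job is handed in, with the robot touching nothing.
It also fails if it takes over 61 s, if anything falls off the work surface, if the arm or the gripper's body presses on something with over 40 N, if the wrist force passes 120 N, or if a joint passes its speed limit or range.

## Working session

There is one attempt and no reset: what is moved stays moved. The work goes in short steps, Python scripts to look and compute and a shell command to move; the robot and the scene stay as the last step left them, time stands still between calls to the robot, and variables do not carry over. Pictures are saved under pics/ and viewed, at most 10 in all, crops included, and the job is handed in when it is done.

```bash
mkdir -p pics; cat > h.py <<'E'
import numpy as np, cv2
from cell import arm
from scipy.spatial.transform import Rotation as R
def snap(n,f):
    ci=arm.camera_info(n); p,d=arm.snapshot(n)
    np.savez('pics/'+f+'.npz',p=p,d=d,K=ci['mtx'],E=ci['extrinsics'])
    cv2.imwrite('pics/'+f+'.png',p[:,:,::-1]); return load(f)
def load(f):
    z=np.load('pics/'+f+'.npz'); return z['p'],z['d'],z['K'],z['E']
def ray(K,E,u,v):
    d=np.array([(u-K[0,2])/K[0,0],-(v-K[1,2])/K[1,1],-1.0])
    Rm=E[:3,:3]; return -Rm.T@E[:3,3], Rm.T@d
def onz(K,E,u,v,z):
    o,d=ray(K,E,u,v); return o+d*(z-o[2])/d[2]
def pts(d,K,E):
    v,u=np.mgrid[:d.shape[0],:d.shape[1]]
    c=np.stack([(u-K[0,2])/K[0,0]*d,-(v-K[1,2])/K[1,1]*d,-d],-1)
    return (c-E[:3,3])@E[:3,:3]
def proj(K,E,P):
    c=E[:3,:3]@np.asarray(P)+E[:3,3]; return np.array([K[0,2]-K[0,0]*c[0]/c[2],K[1,2]+K[1,1]*c[1]/c[2]])
E
python3 - <<'E'
from h import *
print(arm.read_state())
print({k:v for k,v in arm.camera_info('top').items()})
a=snap('scene','s0'); b=snap('top','t0')
for n,z in(('s',a),('t',b)): print(n,(z[1]==0).mean(),np.linalg.inv(z[3])[:3,3])
E
```

```text
{'t': 0.0, 'q': array([-1.30765552,  0.70709559, -0.02761438,  1.48499857,  0.02199719,
        0.95091518, -0.0754908 ]), 'dq': array([ 0.00203339, -0.00030934,  0.00089417, -0.00032917, -0.00116157,
       -0.00074597, -0.00070109]), 'tau': array([-1.30112867e-04, -8.83236766e+01,  1.23461176e+00, -2.36154217e+01,
        1.69367844e-02,  6.68490306e-03,  5.51332121e-06]), 'tcp_pos': array([0.17250734, 0.54824963, 0.24783184]), 'orientation': array([-4.76961744e-01, -3.10503961e+00,  1.73765694e-03]), 'force': array([-0.6356096 , -0.84792364, -0.11989804]), 'torque': array([0.00729094, 0.04727241, 0.04326691]), 'grasp_force': 0.0, 'finger_gap': 0.08509757588687884}
{'mtx': array([[449.97862714,   0.        , 313.11315261],
       [  0.        , 449.97862714, 195.07437406],
       [  0.        ,   0.        ,   1.        ]]), 'extrinsics': array([[-1.82448931e-02, -9.99827037e-01,  3.60833273e-03,
        -1.16166570e-03],
       [ 9.97061374e-01, -1.79256296e-02,  7.44801212e-02,
        -5.20026720e-01],
       [-7.44025573e-02,  4.95661104e-03,  9.97215970e-01,
        -1.50859414e+00],
       [ 0.00000000e+00,  0.00000000e+00,  0.00000000e+00,
         1.00000000e+00]])}
s 0.00385546875 [1.12103414 0.23011576 1.17023966]
t 0.0039375 [ 0.4062341  -0.00300576  1.54313001]
```

View pics/t0.png

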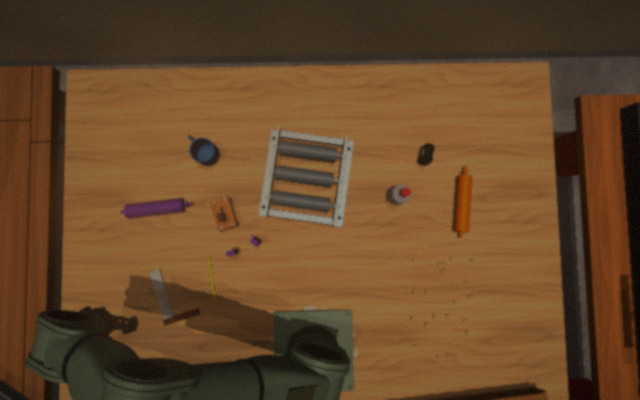

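View pics/s0.png

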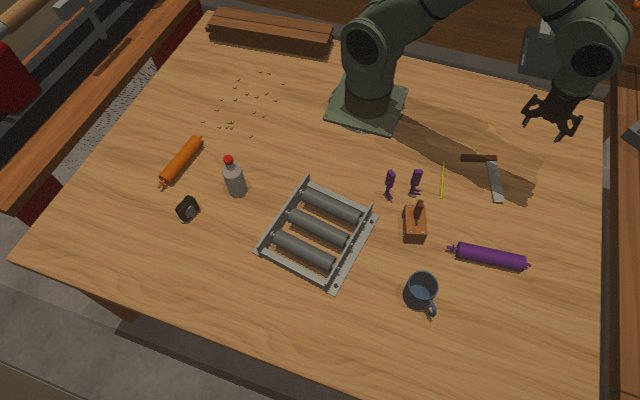

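The top view shows the frame at (307,177), a rack with a brown-handled fork at (224,213), the mug at (204,151), the glue at (400,194) and the tape at (426,154). The look-alikes are a purple roller (155,208), an orange roller (463,200) and purple forks at (232,252) and (255,241). Next I'll enlarge both views around the frame and rack.

```bash
python3 - <<'E'
from h import *
p,d,K,E=load('t0');q,d2,K2,E2=load('s0')
a=cv2.resize(p[120:240,200:360,::-1],(800,600),interpolation=cv2.INTER_CUBIC)[:, :]
b=cv2.resize(q[160:300,240:440,::-1],(800,560),interpolation=cv2.INTER_CUBIC)
a=cv2.resize(a,(400,300));
a=cv2.resize(p[120:240,200:360,::-1],(480,360),interpolation=cv2.INTER_CUBIC)
b=cv2.resize(q[165:300,245:435,::-1],(320,228)) 
o=np.zeros((600,800,3),np.uint8);
a=cv2.resize(p[125:232,205:360,::-1],(430,297),interpolation=cv2.INTER_CUBIC)
b=cv2.resize(q[165:300,245:435,::-1],(800,568),interpolation=cv2.INTER_CUBIC)
cv2.imwrite('pics/c1.png',cv2.convertScaleAbs(b,alpha=1.6,beta=10))
for u,v in((307,177),(224,213),(400,194)): print(onz(K,E,u,v,0.06))
X=pts(d,K,E)
for n,(u,v) in dict(frame=(307,177),rack=(224,213)).items(): print(n,X[v,u])
# height maps: rail tops
m=(np.abs(X[...,2]-.07)<.006); m[:, :255]=0;m[:,360:]=0
print(m.sum())
m2=np.abs(X[...,2]-.064)<.008; m2[:,:200]=0;m2[:,245:]=0;m2[:190]=0
for mm in(m,m2):
    pp=X[mm][:,:2].astype(np.float32); print(cv2.minAreaRect(pp),pp.min(0),pp.max(0))
E
```

```text
[0.57732827 0.00878807 0.06      ]
[0.46298141 0.28411057 0.06      ]
[ 0.51528752 -0.29782878  0.06      ]
frame [0.57552673 0.00866389 0.07561664]
rack [0.46395731 0.28904823 0.03449399]
2133
((0.38916438817977905, 0.03783394396305084), (0.27785587310791016, 0.7011741399765015), 85.5811538696289) [ 0.04018927 -0.12632681] [0.74552286 0.17793715]
((0.41881778836250305, 0.2737370729446411), (0.18771202862262726, 0.06322693824768066), 16.56694221496582) [0.33118764 0.23914424] [0.51568377 0.329198  ]
```

View pics/c1.png

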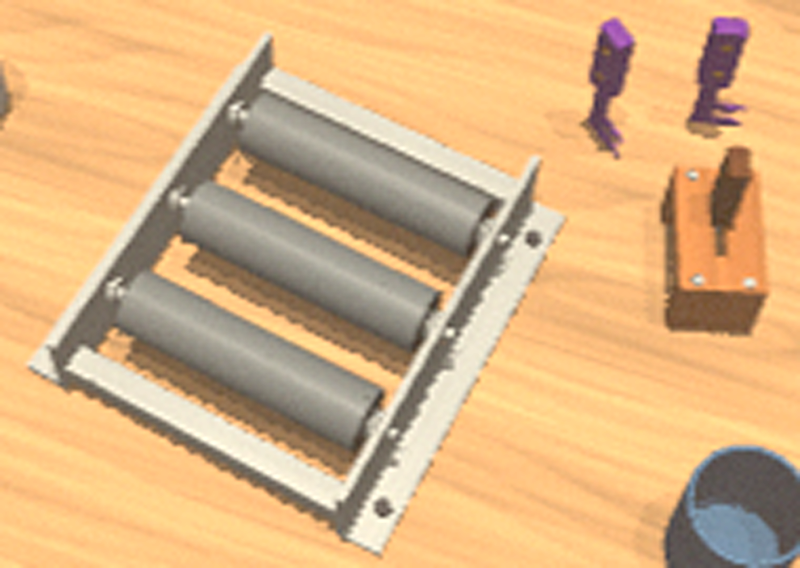

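The crop shows the brown-handled fork standing in its wooden rack at scene (418,215), with the slot open towards the mug side. The two purple forks stand free on the bench. The fork in the rack fits the description (wooden handle, in the rack, not purple). Next I'll move over for a wrist view.

```bash
python3 -m jog '[{"delta_pos":[-0.04,-0.02,-0.012],"turn":[0,0,0],"gripper":0},{"delta_pos":[-0.04,-0.02,-0.012],"turn":[0,0,0],"gripper":0},{"delta_pos":[-0.04,-0.02,-0.012],"turn":[0,0,0],"gripper":0},{"delta_pos":[-0.04,-0.02,-0.012],"turn":[0,0,0],"gripper":0},{"delta_pos":[-0.04,-0.02,-0.012],"turn":[0,0,0],"gripper":0},{"delta_pos":[-0.04,-0.02,-0.012],"turn":[0,0,0],"gripper":0},{"delta_pos":[-0.04,-0.02,-0.012],"turn":[0,0,0],"gripper":0},{"delta_pos":[0,0,0],"turn":[0,0,0],"gripper":0}]'
python3 - <<'E'
from h import *
s=arm.read_state();print(s['t'],s['tcp_pos'],s['orientation'],s['dq'].max())
a=snap('wrist','w1')
Ei=np.linalg.inv(a[3]);print(Ei.round(3),a[2])
Rt=R.from_rotvec(s['orientation']).as_matrix(); print((Rt.T@(Ei[:3,3]-s['tcp_pos'])).round(4),(Rt.T@Ei[:3,:3]).round(3))
for P in([.463,.284,.064],[.577,.009,.07]): print(proj(a[2],a[3],P))
E
```

```text
t: 0.9
tcp_pos: [0.4018, 0.3265, 0.3333]
orientation: [0.488, 3.1, -0.001]
force: [0.2, 1.8, -0.8]
finger_gap: 0.0854
grasp_force: 0.0
0.9 [0.40182476 0.32654356 0.33333809] [ 4.88346673e-01  3.10039908e+00 -9.05481076e-04] 0.04048035456625836
[[ 0.308 -0.917 -0.253  0.338]
 [ 0.952  0.296  0.082  0.347]
 [ 0.    -0.266  0.964  0.459]
 [ 0.     0.     0.     1.   ]] [[300.63564732   0.         319.00945088]
 [  0.         300.63564732 194.80051399]
 [  0.           0.           1.        ]]
[ 6.72e-02  1.00e-04 -1.26e-01] [[-0.     0.965  0.263]
 [ 1.     0.    -0.   ]
 [-0.     0.263 -0.965]]
[303.31305891 215.51122061]
[157.82598139 335.25022384]
```

View pics/w1.png

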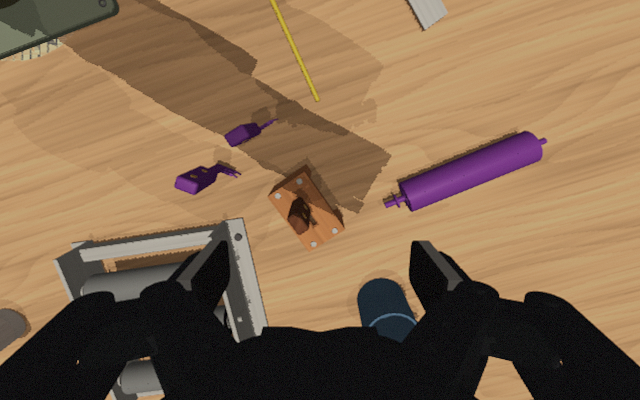

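The wrist view shows the real fork and rack at (300,215), the frame at lower left and the purple items off to the sides. Now for a look at the frame from above.

```bash
python3 -m jog '[{"delta_pos":[-0.039,-0.031,0],"turn":[0,0,0],"gripper":0},{"delta_pos":[-0.039,-0.031,0],"turn":[0,0,0],"gripper":0},{"delta_pos":[-0.039,-0.031,0],"turn":[0,0,0],"gripper":0},{"delta_pos":[-0.039,-0.031,0],"turn":[0,0,0],"gripper":0},{"delta_pos":[-0.039,-0.031,0],"turn":[0,0,0],"gripper":0},{"delta_pos":[-0.039,-0.031,0],"turn":[0,0,0],"gripper":0},{"delta_pos":[-0.039,-0.031,0],"turn":[0,0,0],"gripper":0},{"delta_pos":[-0.039,-0.031,0],"turn":[0,0,0],"gripper":0}]'
python3 - <<'E'
from h import *
python=0
a=snap('wrist','w2')
p,d,K,E=a
X=pts(d,K,E)
cv2.imwrite('pics/w2c.png',cv2.resize(cv2.convertScaleAbs(p[0:320,100:540,::-1],alpha=1.3),(800,582),interpolation=cv2.INTER_CUBIC))
E
```

```text
t: 1.75
tcp_pos: [0.6215, 0.0001, 0.332]
orientation: [-0.475, -3.105, -0.001]
force: [0.4, 0.5, -0.2]
finger_gap: 0.0854
grasp_force: 0.0
```

View pics/w2c.png

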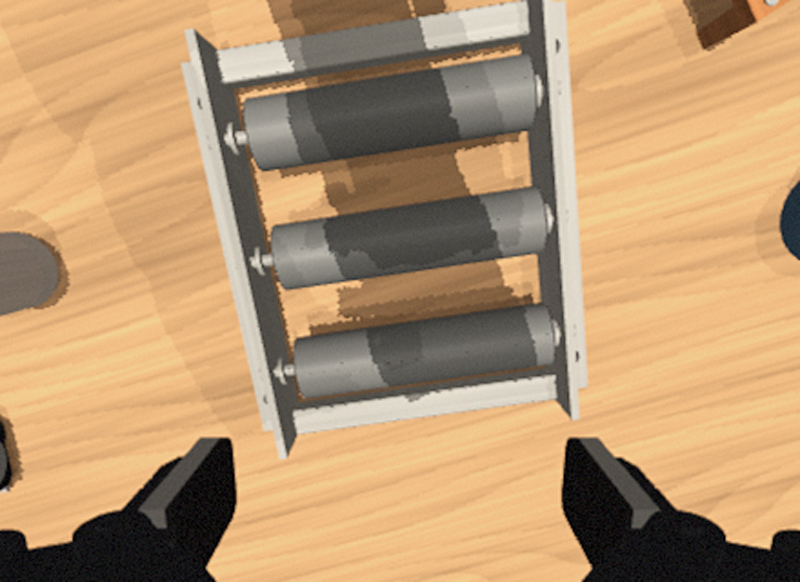

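The crop shows all three rollers. The wide gap with the bare axle and collar is on the left (glue side, world -y), at crop (262,261) for the middle roller. So frame +y is close to world +y and frame +x is roughly world +x. Now I'll measure the frame and rack.

```bash
python3 - <<'E'
from h import *
for f in('w2','t0'):
    p,d,K,E=load(f); X=pts(d,K,E); Z=X[...,2]
    c=np.array([.577,.005]); th=np.radians(-8)
    for it in range(4):
        ex=np.array([np.cos(th),np.sin(th)]); ey=np.array([-ex[1],ex[0]])
        L=(X[...,:2]-c)@np.stack([ex,ey],1)
        res=[]
        for s in(-1,1):
            m=(np.abs(Z-.07)<.004)&(np.abs(L[...,0])<.155)&(np.abs(s*L[...,1]-.113)<(.02 if it<2 else .009))
            if f=='w2': m[260:]=0
            P=L[m]; k=np.polyfit(P[:,0],P[:,1],1); 
            res.append((k[0],k[1],P[:,0].min(),P[:,0].max(),m.sum(),np.median(Z[m])))
        th+=(res[0][0]+res[1][0])/2
        c=c+ey*(res[0][1]+res[1][1])/2+ex*np.mean([(r[2]+r[3])/2 for r in res])
    print(f,np.degrees(th),c,np.round(res,4))
    # rollers: x positions by height peaks
    for x0 in(-.085,0,.085):
        m=(np.abs(L[...,0]-x0)<.022)&(np.abs(L[...,1])<.125)&(Z>.066)
        m&=np.abs(L[...,1])<.098
        P=L[m];zz=Z[m]
        print('roller',x0,m.sum(),np.average(P[:,0]),P[:,1].min(),P[:,1].max(),np.percentile(zz,[50,95]))
for f in('w1',):
    p,d,K,E=load(f); X=pts(d,K,E); Z=X[...,2]
    hsv=cv2.cvtColor(p,cv2.COLOR_RGB2HSV)
    roi=np.zeros(Z.shape,bool); roi[165:260,260:350]=1
    m=roi&(np.abs(Z-.064)<.006)
    pp=X[m][:,:2].astype(np.float32); pp=pp[np.linalg.norm(pp-np.median(pp,0),axis=1)<.07]
    print('rack',m.sum(),cv2.minAreaRect(pp),np.median(Z[m]))
    m=roi&(Z>.11)&(Z<.15)
    print('handle',m.sum(),cv2.minAreaRect(X[m][:,:2].astype(np.float32)),np.percentile(Z[m],[5,50,95,100]))
    cv2.imwrite('pics/w1c.png',cv2.resize(cv2.convertScaleAbs(p[160:260,250:350,::-1],alpha=1.4),(600,600),interpolation=cv2.INTER_CUBIC))
E
```

```text
w2 -9.062789065705186 [0.58421758 0.01384697] [[ 2.000e-04 -1.125e-01 -1.541e-01  1.455e-01  1.346e+03  7.010e-02]
 [-2.000e-04  1.125e-01 -1.378e-01  1.464e-01  1.337e+03  7.020e-02]]
roller -0.085 5190 -0.08792530534519159 -0.08983756998227448 0.09793965796443968 [0.07305604 0.07557274]
roller 0 23365 0.013935660281811754 -0.08956804456315544 0.09797322720232064 [0.39855073 0.41663917]
roller 0.085 3660 0.07953092924391082 -0.08983105288421918 0.09799879863307172 [0.07330184 0.07572631]
t0 -9.079177200768155 [0.5817177  0.01127588] [[ 8.000e-04 -1.127e-01 -1.489e-01  1.490e-01  1.400e+02  6.980e-02]
 [-1.300e-03  1.129e-01 -1.481e-01  1.479e-01  1.360e+02  6.920e-02]]
roller -0.085 601 -0.08615159805329078 -0.08962941287550612 0.09773208583502462 [0.07204661 0.07771089]
roller 0 578 -0.0014424252653443758 -0.08864936637554603 0.09796452044652201 [0.07183338 0.07738952]
roller 0.085 582 0.08306555610842621 -0.08980883748540516 0.09767176276301015 [0.07211049 0.07777594]
rack 2476 ((0.46053382754325867, 0.2897304892539978), (0.10023225843906403, 0.0627177432179451), 16.347909927368164) 0.06444769838027248
handle 430 ((0.4472600519657135, 0.2869018316268921), (0.026118963956832886, 0.016143472865223885), 15.471314430236816) [0.11307706 0.13532875 0.13729303 0.13834311]
```

View pics/w1c.png

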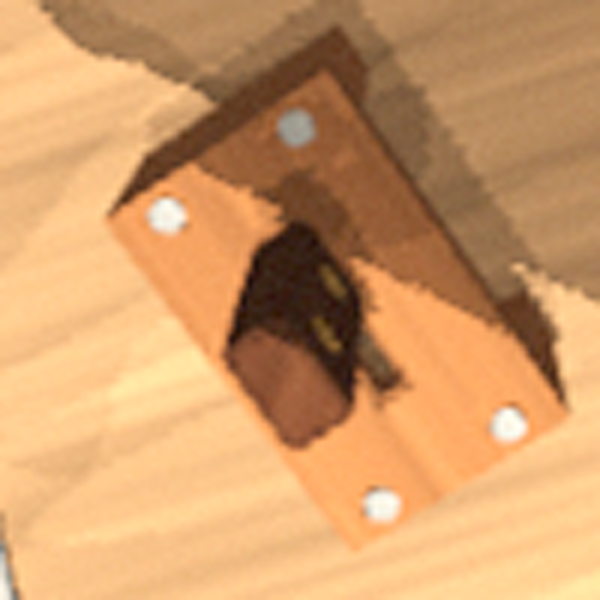

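The enlarged crop confirms it: the brown wooden-handled fork sits in the rack slot, with free slot visible at lower right (395,385), which is rack +x in world at about 16°. The rack is centred at (0.4605, 0.2897) and the handle at (0.448, 0.287). The frame is at about (0.580, 0.0145) with yaw -9.07°. Now I'll move above the fork.

```bash
cat >> h.py <<'E'
def go(pos,yaw,quiet=False):
    """tool-axes shift (at present attitude) to pos, and turn vector (tool axes) so that tool y lies at yaw deg, tool z down"""
    s=arm.read_state(); Rt=R.from_rotvec(s['orientation'])
    y=np.array([np.cos(np.radians(yaw)),np.sin(np.radians(yaw)),0]); z=np.array([0,0,-1.]); G=R.from_matrix(np.stack([np.cross(y,z),y,z],1))
    print('t',s['t'],'tcp',s['tcp_pos'].round(4),'F',s['force'].round(2),'gap',round(s['finger_gap'],4),'gf',round(s['grasp_force'],1))
    print('shift now',Rt.inv().apply(np.asarray(pos)-s['tcp_pos']).round(4),'after turn',G.inv().apply(np.asarray(pos)-s['tcp_pos']).round(4),'turn',(Rt.inv()*G).as_rotvec().round(4))
E
python3 -m jog '[{"delta_pos":[0.036,0.0316,0],"turn":[0,0,0],"gripper":0},{"delta_pos":[0.036,0.0316,0],"turn":[0,0,0],"gripper":0},{"delta_pos":[0.036,0.0316,0],"turn":[0,0,0],"gripper":0},{"delta_pos":[0.036,0.0316,0],"turn":[0,0,0],"gripper":0},{"delta_pos":[0.036,0.0316,0],"turn":[0,0,0],"gripper":0},{"delta_pos":[0.036,0.0316,0],"turn":[0,0,0],"gripper":0},{"delta_pos":[0.036,0.0316,0],"turn":[0,0,0],"gripper":0}]'
python3 -m jog '[{"delta_pos":[0,0,0.03],"turn":[0,0,-0.118],"gripper":0},{"delta_pos":[0,0,0.03],"turn":[0,0,-0.118],"gripper":0},{"delta_pos":[0,0,0.03],"turn":[0,0,-0.118],"gripper":0},{"delta_pos":[0,0,0.02],"turn":[0,0,-0.118],"gripper":0},{"delta_pos":[0,0,0],"turn":[0,0,-0.118],"gripper":0},{"delta_pos":[0,0,0],"turn":[0,0,0],"gripper":0},{"delta_pos":[0,0,0],"turn":[0,0,0],"gripper":0}]'
python3 - <<'E'
from h import *
go([.448,.2866,.092],106.2)
p,d,K,E=snap('wrist','w3'); X=pts(d,K,E); Z=X[...,2]; L=np.hypot(X[...,0]-.46,X[...,1]-.288)
m=(np.abs(Z-.064)<.005)&(L<.07); print('rack',m.sum(),cv2.minAreaRect(X[m][:,:2].astype(np.float32)))
m=(Z>.125)&(Z<.15)&(L<.05); print('handle',m.sum(),cv2.minAreaRect(X[m][:,:2].astype(np.float32)),np.median(Z[m]))
E
```

```text
t: 2.5
tcp_pos: [0.4447, 0.2897, 0.332]
orientation: [-0.475, -3.105, 0.0]
force: [0.7, -0.0, -0.1]
finger_gap: 0.0852
grasp_force: 0.0
t: 3.2
tcp_pos: [0.4465, 0.2878, 0.2224]
orientation: [0.442, -3.11, -0.0]
force: [0.1, 0.0, 0.7]
finger_gap: 0.0852
grasp_force: 0.0
t 3.2 tcp [0.4465 0.2878 0.2224] F [0.14 0.01 0.71] gap 0.0852 gf 0.0
shift now [-0.0012 -0.0016  0.1304] after turn [-0.0011 -0.0016  0.1304] turn [ 0.0003 -0.0001 -0.0005]
rack 5175 ((0.45998018980026245, 0.2894277572631836), (0.09990908950567245, 0.062101345509290695), 16.359317779541016)
handle 753 ((0.44694089889526367, 0.28581544756889343), (0.02575920708477497, 0.01584768481552601), 15.988787651062012) 0.13602946759683923
```

```bash
python3 -m jog '[{"delta_pos":[-0.0005,-0.002,0.03],"turn":[0,0,0],"gripper":0},{"delta_pos":[0,0,0.035],"turn":[0,0,0],"gripper":0},{"delta_pos":[0,0,0.035],"turn":[0,0,0],"gripper":0},{"delta_pos":[0,0,0.03],"turn":[0,0,0],"gripper":0},{"delta_pos":[0,0,0],"turn":[0,0,0],"gripper":0},{"delta_pos":[0,0,0],"turn":[0,0,0],"gripper":100}]' 40
python3 -m jog '[{"delta_pos":[0,0,0],"turn":[0,0,0],"gripper":190},{"delta_pos":[0,0,0],"turn":[0,0,0],"gripper":255},{"delta_pos":[0,0,0],"turn":[0,0,0],"gripper":255},{"delta_pos":[0,0,0],"turn":[0,0,0],"gripper":255},{"delta_pos":[0,0,0],"turn":[0,0,0],"gripper":255}]' 40
```

```text
t: 3.85
tcp_pos: [0.4479, 0.2859, 0.0932]
orientation: [-0.445, 3.11, -0.0]
force: [0.2, 1.5, -0.8]
finger_gap: 0.0732
grasp_force: 0.0
t: 4.35
tcp_pos: [0.4481, 0.2857, 0.0929]
orientation: [-0.446, 3.109, 0.001]
force: [-0.9, -0.6, 9.8]
finger_gap: 0.0156
grasp_force: 40.2
```

```bash
python3 -m jog '[{"delta_pos":[0,0,0],"turn":[0,0,0],"gripper":255},{"delta_pos":[0,0,-0.005],"turn":[0,0,0],"gripper":255},{"delta_pos":[0,0,-0.015],"turn":[0,0,0],"gripper":255},{"delta_pos":[0,0,-0.02],"turn":[0,0,0],"gripper":255},{"delta_pos":[0,0,-0.02],"turn":[0,0,0],"gripper":255},{"delta_pos":[0,0,-0.025],"turn":[0,0,0],"gripper":255},{"delta_pos":[0,0,-0.025],"turn":[0,0,0],"gripper":255},{"delta_pos":[0,0,-0.02],"turn":[0,0,0],"gripper":255}]' 70
python3 - <<'E'
from h import *
go([.448,.2866,.2],106.2)
th=np.radians(-9.07); ex=np.array([np.cos(th),np.sin(th)]);ey=np.array([-ex[1],ex[0]]); c=np.array([.5801,.0145])
for x,y in((0,-.113),(0,-.127),(-.05,-.104)): print(x,y,c+ex*x+ey*y)
# far side check of fork in scene view
p,d,K,E=snap('scene','s1'); X=pts(d,K,E)
u,v=proj(K,E,[.448,.2866,.14]).astype(int); print(u,v)
cv2.imwrite('pics/s1c.png',cv2.resize(cv2.convertScaleAbs(p[v-60:v+60,u-60:u+60,::-1],alpha=1.5),(600,600),interpolation=cv2.INTER_CUBIC))
E
```

```text
t: 5.15
tcp_pos: [0.4478, 0.2855, 0.224]
orientation: [-0.446, 3.109, 0.001]
force: [1.7, 0.1, -1.7]
finger_gap: 0.0152
grasp_force: 68.1
t 5.15 tcp [0.4478 0.2855 0.224 ] F [ 1.66  0.07 -1.68] gap 0.0152 gf 68.1
shift now [-0.0005  0.001   0.024 ] after turn [-0.0005  0.001   0.024 ] turn [0.0002 0.0006 0.0024]
0 -0.113 [ 0.56228656 -0.0970871 ]
0 -0.127 [ 0.56007959 -0.11091205]
-0.05 -0.104 [ 0.51433051 -0.08031758]
420 202
```

View pics/s1c.png

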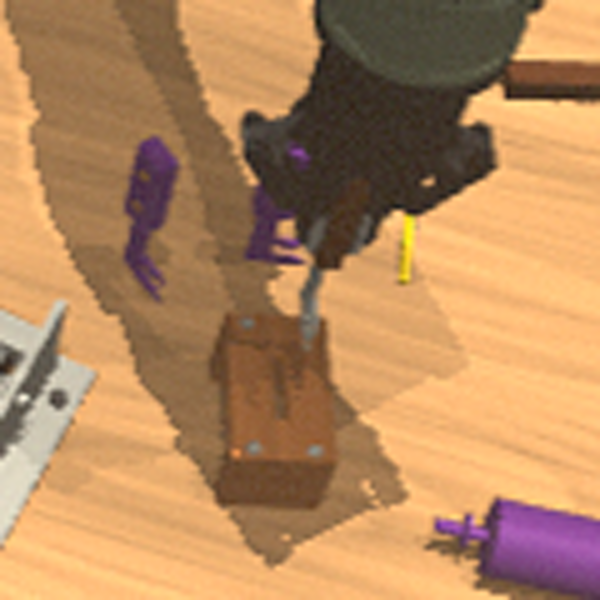

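The fork is held upright above the rack with its prongs pointing +x, and the slot below shows free. Now turn it and carry it over the frame gap.

```bash
python3 -m jog '[{"delta_pos":[0,0,0],"turn":[0,0,0.11],"gripper":255},{"delta_pos":[0,0,0],"turn":[0,0,0.11],"gripper":255},{"delta_pos":[0,0,0],"turn":[0,0,0.11],"gripper":255},{"delta_pos":[0,0,0],"turn":[0,0,0.11],"gripper":255}]'
python3 -m jog '[{"delta_pos":[-0.016,-0.0434,0],"turn":[0,0,0],"gripper":255},{"delta_pos":[-0.016,-0.0434,0],"turn":[0,0,0],"gripper":255},{"delta_pos":[-0.016,-0.0434,0],"turn":[0,0,0],"gripper":255},{"delta_pos":[-0.016,-0.0434,0],"turn":[0,0,0],"gripper":255},{"delta_pos":[-0.016,-0.0434,0],"turn":[0,0,0],"gripper":255},{"delta_pos":[-0.016,-0.0434,0],"turn":[0,0,0],"gripper":255},{"delta_pos":[-0.016,-0.0434,0],"turn":[0,0,0],"gripper":255},{"delta_pos":[-0.016,-0.0434,0],"turn":[0,0,0],"gripper":255}]'
python3 -m jog '[{"delta_pos":[0,0,0],"turn":[0,0,0],"gripper":255},{"delta_pos":[0,0,0],"turn":[0,0,0],"gripper":255}]'
python3 - <<'E'
from h import *
go([.5199,-.0776,.1264],80.93)
p,d,K,E=snap('wrist','w4'); X=pts(d,K,E); Z=X[...,2]
c=np.array([.5801,.0145]); th=np.radians(-9.07); ex=np.array([np.cos(th),np.sin(th)]); ey=np.array([-ex[1],ex[0]])
L=(X[...,:2]-c)@np.stack([ex,ey],1)
m=(np.abs(Z-.07)<.004)&(np.abs(L[...,1]+.113)<.009)&(np.abs(L[...,0])<.16); P=L[m]; print('rail',m.sum(),np.polyfit(P[:,0],P[:,1],1),P.min(0),P.max(0))
E
```

```text
t: 5.6
tcp_pos: [0.4478, 0.2855, 0.2224]
orientation: [-0.25, -3.131, 0.0]
force: [0.4, 0.4, -1.7]
finger_gap: 0.0151
grasp_force: 68.1
t: 6.4
tcp_pos: [0.5208, -0.0792, 0.2226]
orientation: [0.243, 3.132, 0.0]
force: [1.0, 0.7, -2.1]
finger_gap: 0.0153
grasp_force: 68.5
t: 6.6
tcp_pos: [0.5206, -0.078, 0.2223]
orientation: [-0.246, -3.132, -0.0]
force: [-0.3, 1.4, -1.7]
finger_gap: 0.0157
grasp_force: 68.7
t 6.6 tcp [ 0.5206 -0.078   0.2223] F [-0.34  1.39 -1.65] gap 0.0157 gf 68.7
shift now [0.0007 0.0003 0.0959] after turn [0.0007 0.0003 0.0959] turn [ 0.0001 -0.0003  0.0016]
rail 1041 [-0.00288262 -0.11338079] [-0.1497763  -0.11623817] [-0.00499808 -0.11013458]
```

View pics/w4.png

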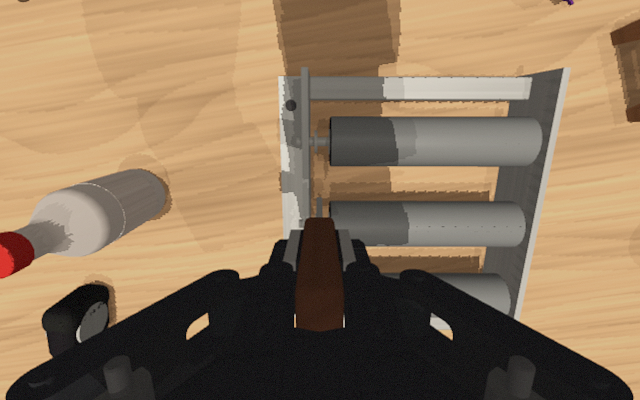

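The view shows the fork over the -y gap, with the rollers at rows 140, 223 and 290. The x=-85 roller is the top one, and the fork sits between it and the middle roller. The rail's end at local -0.150 confirms the frame pose. Descend.

```bash
python3 -m jog '[{"delta_pos":[0,0,0.025],"turn":[0,0,0],"gripper":255},{"delta_pos":[0,0,0.025],"turn":[0,0,0],"gripper":255},{"delta_pos":[0,0,0.02],"turn":[0,0,0],"gripper":255},{"delta_pos":[0,0,0.015],"turn":[0,0,0],"gripper":255},{"delta_pos":[0,0,0.0115],"turn":[0,0,0],"gripper":255},{"delta_pos":[0,0,0],"turn":[0,0,0],"gripper":255},{"delta_pos":[0,0,0],"turn":[0,0,0],"gripper":255}]'
python3 -m jog '[{"delta_pos":[0,-0.002,0],"turn":[0,0,0],"gripper":255},{"delta_pos":[0,-0.002,0],"turn":[0,0,0],"gripper":255},{"delta_pos":[0,0,0],"turn":[0,0,0],"gripper":255}]'
python3 -m jog '[{"delta_pos":[0,-0.001,0],"turn":[0,0,0],"gripper":255},{"delta_pos":[0,0,0],"turn":[0,0,0],"gripper":255}]'
python3 - <<'E'
from h import *
go([.5199,-.0776,.1255],80.93)
s=arm.read_state();c=np.array([.5801,.0145]); th=np.radians(-9.07); ex=np.array([np.cos(th),np.sin(th)]); ey=np.array([-ex[1],ex[0]])
print('local',(s['tcp_pos'][:2]-c)@np.stack([ex,ey],1),'Floc',s['force'][:2]@np.stack([ex,ey],1))
E
```

```text
t: 7.35
tcp_pos: [0.521, -0.0768, 0.1263]
orientation: [0.242, 3.132, -0.0]
force: [-0.9, 0.0, -1.5]
finger_gap: 0.0155
grasp_force: 68.7
t: 7.65
tcp_pos: [0.5203, -0.0817, 0.1262]
orientation: [0.244, 3.132, -0.0]
force: [0.7, 0.5, -1.4]
finger_gap: 0.0152
grasp_force: 68.7
t: 7.85
tcp_pos: [0.52, -0.0824, 0.1259]
orientation: [0.243, 3.132, -0.0]
force: [0.7, 1.5, -1.4]
finger_gap: 0.0149
grasp_force: 68.7
t 7.85 tcp [ 0.52   -0.0824  0.1259] F [ 0.67  1.52 -1.38] gap 0.0149 gf 68.7
shift now [0.0009 0.0047 0.0004] after turn [0.0009 0.0047 0.0004] turn [-0.0001  0.0001  0.0033]
local [-0.04406219 -0.10511267] Floc [0.42086975 1.608696  ]
```

```bash
cat > st.py <<'E'
from h import *
s=arm.read_state();c=np.array([.5801,.0145]); th=np.radians(-9.07); B=np.array([[np.cos(th),-np.sin(th)],[np.sin(th),np.cos(th)]])
print('t',round(s['t'],2),'local mm',((s['tcp_pos'][:2]-c)@B*1000).round(1),'z',(s['tcp_pos'][2]*1e3).round(1),'Floc',(s['force'][:2]@B).round(1),s['force'][2].round(1),'T',(s['torque'][:2]@B).round(2),s['torque'][2].round(2),'turn',s['orientation'].round(3),'gf',round(s['grasp_force']))
E
for i in 1; do :; done
python3 -m jog '[{"delta_pos":[0,-0.001,0],"turn":[0,0,0],"gripper":255},{"delta_pos":[0,0,0],"turn":[0,0,0],"gripper":255}]' >/dev/null; python3 st.py
python3 -m jog '[{"delta_pos":[0,-0.001,0],"turn":[0,0,0],"gripper":255},{"delta_pos":[0,0,0],"turn":[0,0,0],"gripper":255}]' >/dev/null; python3 st.py
python3 -m jog '[{"delta_pos":[0,-0.0005,0],"turn":[0,0,0],"gripper":255},{"delta_pos":[0,0,0],"turn":[0,0,0],"gripper":255}]' >/dev/null; python3 st.py
python3 -m jog '[{"delta_pos":[0,-0.0005,0],"turn":[0,0,0],"gripper":255},{"delta_pos":[0,0,0],"turn":[0,0,0],"gripper":255}]' >/dev/null; python3 st.py
```

```text
t 8.05 local mm [ -44.1 -106.1] z 125.8 Floc [ 0.3 -0.4] -1.3 T [0.   0.01] -0.05 turn [-0.243 -3.132  0.   ] gf 69
t 8.25 local mm [ -44.1 -107.1] z 125.8 Floc [0.4 0.1] -1.4 T [-0.04  0.02] -0.01 turn [-0.243 -3.132  0.   ] gf 69
t 8.45 local mm [ -44.1 -107.5] z 125.8 Floc [ 0.1 -0.3] -1.2 T [0.   0.01] -0.04 turn [-0.243 -3.132  0.   ] gf 69
t 8.65 local mm [ -44.1 -108. ] z 125.8 Floc [-0.3 -0.1] -1.9 T [ 0.01 -0.05] 0.05 turn [-0.243 -3.132  0.   ] gf 69
```

```bash

python3 -m jog '[{"delta_pos":[0,-0.0005,0],"turn":[0,0,0],"gripper":255},{"delta_pos":[0,0,0],"turn":[0,0,0],"gripper":255}]' >/dev/null; python3 st.py
python3 -m jog '[{"delta_pos":[0,-0.0005,0],"turn":[0,0,0],"gripper":255},{"delta_pos":[0,0,0],"turn":[0,0,0],"gripper":255}]' >/dev/null; python3 st.py
python3 -m jog '[{"delta_pos":[0,-0.0005,0],"turn":[0,0,0],"gripper":255},{"delta_pos":[0,0,0],"turn":[0,0,0],"gripper":255}]' >/dev/null; python3 st.py
```

```text
t 8.85 local mm [ -44.1 -108.5] z 125.8 Floc [-0.2 -0.8] -0.3 T [-0.06 -0.02] -0.02 turn [ 0.243  3.132 -0.   ] gf 69
t 9.05 local mm [ -44.1 -108.9] z 125.8 Floc [0.6 1.4] -0.9 T [0.19 0.04] -0.03 turn [-0.243 -3.132 -0.   ] gf 69
t 9.25 local mm [ -44.1 -109. ] z 125.8 Floc [-0.7  3.9] -0.6 T [1.11 0.1 ] -0.03 turn [2.420e-01 3.132e+00 1.000e-03] gf 69
```

```bash

python3 -m jog '[{"delta_pos":[0,0.001,0],"turn":[0,0,0],"gripper":255},{"delta_pos":[0,0,0],"turn":[0,0,0],"gripper":255}]' >/dev/null; python3 st.py
python3 -m jog '[{"delta_pos":[-0.004,0,0],"turn":[0,0,0],"gripper":255},{"delta_pos":[0,0,0],"turn":[0,0,0],"gripper":255}]' >/dev/null; python3 st.py
python3 -m jog '[{"delta_pos":[-0.004,0,0],"turn":[0,0,0],"gripper":255},{"delta_pos":[0,0,0],"turn":[0,0,0],"gripper":255}]' >/dev/null; python3 st.py
python3 -m jog '[{"delta_pos":[-0.003,0,0],"turn":[0,0,0],"gripper":255},{"delta_pos":[0,0,0],"turn":[0,0,0],"gripper":255}]' >/dev/null; python3 st.py
```

```text
t 9.45 local mm [ -44.1 -108.6] z 125.8 Floc [-0.1 -0.3] -1.0 T [0.03 0.  ] -0.03 turn [-2.430e-01 -3.132e+00  1.000e-03] gf 69
t 9.65 local mm [ -39.6 -108.6] z 125.8 Floc [-0.6  0.6] -1.1 T [-0.06  0.01] 0.0 turn [ 0.243  3.132 -0.   ] gf 69
t 9.85 local mm [ -35.6 -108.5] z 125.8 Floc [0.5 0.6] -1.6 T [-0.    0.06] 0.04 turn [ 0.243  3.132 -0.   ] gf 69
t 10.05 local mm [ -32.8 -108.4] z 125.8 Floc [-0.8  1.1] -1.1 T [ 0.02 -0.04] -0.03 turn [ 0.243  3.132 -0.   ] gf 69
```

```bash

python3 -m jog '[{"delta_pos":[-0.004,0,0],"turn":[0,0,0],"gripper":255},{"delta_pos":[0,0,0],"turn":[0,0,0],"gripper":255}]' >/dev/null; python3 st.py
python3 -m jog '[{"delta_pos":[-0.004,0,0],"turn":[0,0,0],"gripper":255},{"delta_pos":[0,0,0],"turn":[0,0,0],"gripper":255}]' >/dev/null; python3 st.py
python3 -m jog '[{"delta_pos":[-0.004,0,0],"turn":[0,0,0],"gripper":255},{"delta_pos":[0,0,0],"turn":[0,0,0],"gripper":255}]' >/dev/null; python3 st.py
python3 -m jog '[{"delta_pos":[-0.004,0,0],"turn":[0,0,0],"gripper":255},{"delta_pos":[0,0,0],"turn":[0,0,0],"gripper":255}]' >/dev/null; python3 st.py
```

```text
t 10.25 local mm [ -28.7 -108.4] z 125.8 Floc [ 0.3 -0.3] -0.9 T [0.01 0.01] 0.02 turn [ 0.243  3.132 -0.   ] gf 69
t 10.45 local mm [ -24.6 -108.4] z 125.8 Floc [-0. -0.] -0.8 T [-0.01  0.02] -0.03 turn [ 0.243  3.132 -0.   ] gf 69
t 10.65 local mm [ -20.7 -108.4] z 125.8 Floc [ 0.1 -0.2] -1.0 T [-0.04  0.07] -0.0 turn [ 0.243  3.132 -0.   ] gf 69
t 10.85 local mm [ -16.7 -108.3] z 125.8 Floc [-0.7  0.8] -1.8 T [0.01 0.03] 0.07 turn [ 0.243  3.132 -0.   ] gf 69
```

```bash

python3 -m jog '[{"delta_pos":[-0.002,0.001,0],"turn":[0,0,0],"gripper":255},{"delta_pos":[0,0,0],"turn":[0,0,0],"gripper":255}]' >/dev/null; python3 st.py
python3 -m jog '[{"delta_pos":[0,0.001,0],"turn":[0,0,0],"gripper":255},{"delta_pos":[0,0,0],"turn":[0,0,0],"gripper":255}]' >/dev/null; python3 st.py
python3 -m jog '[{"delta_pos":[0,0.001,0],"turn":[0,0,0],"gripper":255},{"delta_pos":[0,0,0],"turn":[0,0,0],"gripper":255}]' >/dev/null; python3 st.py
python3 -m jog '[{"delta_pos":[0,0.001,0],"turn":[0,0,0],"gripper":255},{"delta_pos":[0,0,0],"turn":[0,0,0],"gripper":255}]' >/dev/null; python3 st.py
python3 -m jog '[{"delta_pos":[0,0.001,0],"turn":[0,0,0],"gripper":255},{"delta_pos":[0,0,0],"turn":[0,0,0],"gripper":255}]' >/dev/null; python3 st.py
```

```text
t 11.05 local mm [ -14.9 -107.3] z 125.8 Floc [-0.2 -0.1] -1.5 T [-0.06 -0.02] -0.02 turn [ 0.243  3.132 -0.   ] gf 69
t 11.25 local mm [ -15.1 -106.5] z 125.8 Floc [ 0.1 -1.9] -1.3 T [-0.47 -0.07] -0.02 turn [-2.430e-01 -3.132e+00  1.000e-03] gf 69
t 11.45 local mm [ -15.1 -105.3] z 125.8 Floc [ 0.5 -2.5] -1.8 T [-0.5   0.02] -0.05 turn [-0.243 -3.132  0.   ] gf 69
t 11.65 local mm [ -15.1 -104.6] z 125.8 Floc [-0.3 -4. ] -1.1 T [-1.21 -0.04] -0.09 turn [-2.430e-01 -3.132e+00  1.000e-03] gf 69
t 11.85 local mm [ -15.1 -103.7] z 125.8 Floc [-1.  -5.6] -1.2 T [-1.39 -0.06] -0.04 turn [-2.430e-01 -3.132e+00  1.000e-03] gf 69
```

```bash

python3 -m jog '[{"delta_pos":[0,0.0015,0],"turn":[0,0,0],"gripper":255},{"delta_pos":[0,0.0015,0],"turn":[0,0,0],"gripper":255},{"delta_pos":[0,0,0],"turn":[0,0,0],"gripper":255}]' >/dev/null; python3 st.py
python3 -m jog '[{"delta_pos":[0,0.0015,0],"turn":[0,0,0],"gripper":255},{"delta_pos":[0,0.0015,0],"turn":[0,0,0],"gripper":255},{"delta_pos":[0,0,0],"turn":[0,0,0],"gripper":255}]' >/dev/null; python3 st.py
python3 -m jog '[{"delta_pos":[0,0.001,0],"turn":[0,0,0],"gripper":255},{"delta_pos":[0,0.001,0],"turn":[0,0,0],"gripper":255},{"delta_pos":[0,0,0],"turn":[0,0,0],"gripper":255}]' >/dev/null; python3 st.py
python3 - <<'E'
from h import *
p,d,K,E=snap('scene','s2')
u,v=proj(K,E,[.562,-.095,.06]).astype(int); print(u,v)
cv2.imwrite('pics/s2c.png',cv2.resize(cv2.convertScaleAbs(p[v-60:v+60,u-60:u+60,::-1],alpha=1.5),(600,600),interpolation=cv2.INTER_CUBIC))
E
```

```text
t 12.15 local mm [ -15.2 -100.8] z 125.8 Floc [ 0.4 -7.1] -0.2 T [-1.58 -0.05] -0.06 turn [-2.430e-01 -3.132e+00  1.000e-03] gf 69
t 12.45 local mm [-15.2 -98. ] z 125.8 Floc [ 0.9 -7.1] -1.6 T [-1.91 -0.09] -0.14 turn [-2.440e-01 -3.132e+00  2.000e-03] gf 69
t 12.75 local mm [-15.2 -96.2] z 125.8 Floc [-0.3 -9. ] -2.7 T [-2.26 -0.12] -0.14 turn [-2.440e-01 -3.132e+00  2.000e-03] gf 69
285 209
```

```bash

python3 -m jog '[{"delta_pos":[0,0.0015,0],"turn":[0,0,0],"gripper":255},{"delta_pos":[0,0,0],"turn":[0,0,0],"gripper":255}]' >/dev/null; python3 st.py
python3 -m jog '[{"delta_pos":[0,0.001,0],"turn":[0,0,0],"gripper":255},{"delta_pos":[0,0,0],"turn":[0,0,0],"gripper":255}]' >/dev/null; python3 st.py
python3 -m jog '[{"delta_pos":[0,0.001,0],"turn":[0,0,0],"gripper":255},{"delta_pos":[0,0,0],"turn":[0,0,0],"gripper":255},{"delta_pos":[0,0,0],"turn":[0,0,0],"gripper":255}]' >/dev/null; python3 st.py;  python3 st.py
```

```text
t 13.0 local mm [-15.4 -94.8] z 125.7 Floc [ 0.2 -9.6] -4.0 T [-2.47  0.02] -0.14 turn [-2.440e-01 -3.131e+00  2.000e-03] gf 69
t 13.2 local mm [-15.4 -93.9] z 125.7 Floc [-0.3 -9.1] -3.4 T [-2.57  0.01] -0.19 turn [-2.440e-01 -3.131e+00  3.000e-03] gf 69
t 13.5 local mm [-15.4 -93.1] z 125.6 Floc [-0.5 -9.8] -3.7 T [-2.69 -0.02] -0.12 turn [-2.440e-01 -3.131e+00  3.000e-03] gf 69
t 13.5 local mm [-15.4 -93.1] z 125.6 Floc [-0.5 -9.8] -3.7 T [-2.69 -0.02] -0.12 turn [-2.440e-01 -3.131e+00  3.000e-03] gf 69
```

```bash

python3 -m jog '[{"delta_pos":[0,0,-0.002],"turn":[0,0,0],"gripper":255},{"delta_pos":[0,0,0],"turn":[0,0,0],"gripper":255}]' >/dev/null; python3 st.py
python3 -m jog '[{"delta_pos":[0,0,-0.002],"turn":[0,0,0],"gripper":255},{"delta_pos":[0,0,0],"turn":[0,0,0],"gripper":255}]' >/dev/null; python3 st.py
python3 -m jog '[{"delta_pos":[0,0,-0.003],"turn":[0,0,0],"gripper":255},{"delta_pos":[0,0,0],"turn":[0,0,0],"gripper":255}]' >/dev/null; python3 st.py;
```

```text
t 13.7 local mm [-15.4 -93.2] z 127.7 Floc [  0.9 -10.7] -4.7 T [-2.77 -0.02] -0.12 turn [-2.450e-01 -3.131e+00  3.000e-03] gf 68
t 13.9 local mm [-15.4 -93.2] z 129.7 Floc [ 0.2 -9.6] -4.8 T [-2.86  0.02] -0.16 turn [-2.450e-01 -3.131e+00  3.000e-03] gf 68
t 14.1 local mm [-15.4 -93.2] z 132.8 Floc [-0.1 -9.6] -5.4 T [-2.84  0.03] -0.15 turn [-2.450e-01 -3.131e+00  3.000e-03] gf 68
```

```bash

python3 -m jog '[{"delta_pos":[0,0,-0.003],"turn":[0,0,0],"gripper":255},{"delta_pos":[0,0,-0.003],"turn":[0,0,0],"gripper":255},{"delta_pos":[0,0,0],"turn":[0,0,0],"gripper":255}]' >/dev/null; python3 st.py
python3 -m jog '[{"delta_pos":[0,0,-0.003],"turn":[0,0,0],"gripper":255},{"delta_pos":[0,0,-0.003],"turn":[0,0,0],"gripper":255},{"delta_pos":[0,0,0],"turn":[0,0,0],"gripper":255}]' >/dev/null; python3 st.py
python3 -m jog '[{"delta_pos":[0,0,-0.003],"turn":[0,0,0],"gripper":255},{"delta_pos":[0,0,-0.003],"turn":[0,0,0],"gripper":255},{"delta_pos":[0,0,0],"turn":[0,0,0],"gripper":255}]' >/dev/null; python3 st.py;
python3 -m jog '[{"delta_pos":[0,0,-0.003],"turn":[0,0,0],"gripper":255},{"delta_pos":[0,0,-0.0015],"turn":[0,0,0],"gripper":255},{"delta_pos":[0,0,0],"turn":[0,0,0],"gripper":255}]' >/dev/null; python3 st.py;
```

```text
t 14.4 local mm [-15.3 -93.2] z 138.9 Floc [  0.2 -10.5] -4.6 T [-2.93  0.03] -0.14 turn [-2.440e-01 -3.131e+00  3.000e-03] gf 68
t 14.7 local mm [-15.3 -93.2] z 144.9 Floc [-0.4 -9.8] -4.7 T [-2.95  0.07] -0.21 turn [-2.440e-01 -3.131e+00  3.000e-03] gf 69
t 15.0 local mm [-15.3 -93.3] z 150.9 Floc [  0.1 -10.4] -4.4 T [-2.93  0.08] -0.21 turn [-2.440e-01 -3.131e+00  3.000e-03] gf 69
t 15.3 local mm [-15.4 -93.3] z 155.2 Floc [-0.5 -9.9] -3.6 T [-2.94  0.1 ] -0.16 turn [-2.440e-01 -3.131e+00  3.000e-03] gf 68
```

```bash
python3 - <<'E'
from h import *
p,d,K,E=snap('scene','s3')
u,v=proj(K,E,[.562,-.095,.075]).astype(int); print(u,v)
cv2.imwrite('pics/s3c.png',cv2.resize(cv2.convertScaleAbs(p[v-45:v+75,u-50:u+100,::-1],alpha=1.5),(750,600),interpolation=cv2.INTER_CUBIC))
E
```

```text
284 206
```

View pics/s3c.png

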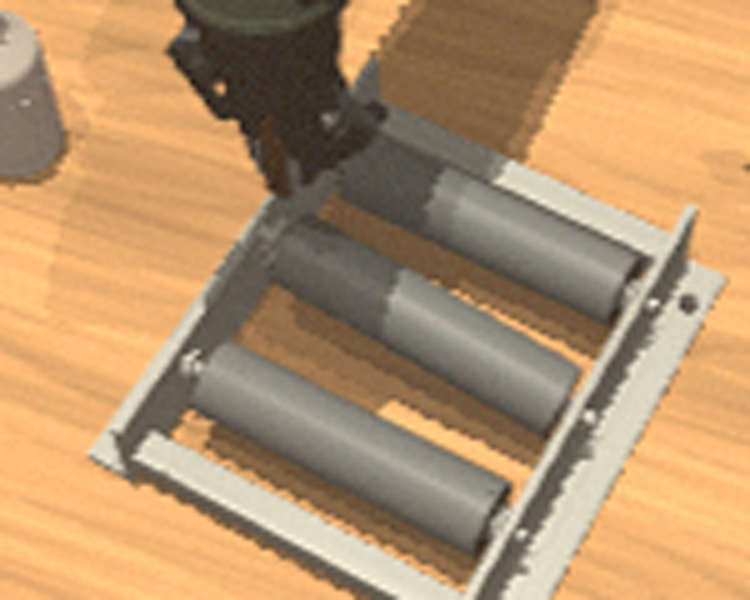

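The end is lifted level with the rail top, and the far stub is still in its hole at (590,415). Now let the axle spring out over the rail.

```bash

python3 -m jog '[{"delta_pos":[0,0,-0.001],"turn":[0,0,0],"gripper":255},{"delta_pos":[0,-0.0015,0],"turn":[0,0,0],"gripper":255},{"delta_pos":[0,-0.0015,0],"turn":[0,0,0],"gripper":255},{"delta_pos":[0,0,0],"turn":[0,0,0],"gripper":255}]' >/dev/null; python3 st.py
python3 -m jog '[{"delta_pos":[0,-0.0015,0],"turn":[0,0,0],"gripper":255},{"delta_pos":[0,-0.0015,0],"turn":[0,0,0],"gripper":255},{"delta_pos":[0,0,0],"turn":[0,0,0],"gripper":255}]' >/dev/null; python3 st.py
python3 -m jog '[{"delta_pos":[0,-0.0015,0],"turn":[0,0,0],"gripper":255},{"delta_pos":[0,-0.0015,0],"turn":[0,0,0],"gripper":255},{"delta_pos":[0,0,0],"turn":[0,0,0],"gripper":255}]' >/dev/null; python3 st.py
python3 -m jog '[{"delta_pos":[0,-0.0015,0],"turn":[0,0,0],"gripper":255},{"delta_pos":[0,-0.001,0],"turn":[0,0,0],"gripper":255},{"delta_pos":[0,0,0],"turn":[0,0,0],"gripper":255}]' >/dev/null; python3 st.py;
```

```text
t 15.75 local mm [-15.4 -96.2] z 156.1 Floc [ 0.8 -8.4] -4.7 T [-2.53  0.  ] -0.16 turn [-2.440e-01 -3.131e+00  3.000e-03] gf 69
t 16.05 local mm [-15.4 -98.9] z 156.1 Floc [-0.4 -6.6] -4.4 T [-2.18  0.05] -0.13 turn [-2.440e-01 -3.131e+00  2.000e-03] gf 69
t 16.35 local mm [ -15.4 -101.7] z 156.1 Floc [-0.5 -6.6] -4.1 T [-1.74  0.02] -0.07 turn [-2.440e-01 -3.131e+00  2.000e-03] gf 69
t 16.65 local mm [ -15.3 -103.9] z 156.1 Floc [ 0.3 -4.8] -3.6 T [-1.41  0.06] -0.08 turn [-2.440e-01 -3.131e+00  1.000e-03] gf 69
```

```bash

python3 -m jog '[{"delta_pos":[0,-0.0015,0],"turn":[0,0,0],"gripper":255},{"delta_pos":[0,0,0],"turn":[0,0,0],"gripper":255}]' >/dev/null; python3 st.py
python3 -m jog '[{"delta_pos":[0,-0.001,0],"turn":[0,0,0],"gripper":255},{"delta_pos":[0,0,0],"turn":[0,0,0],"gripper":255}]' >/dev/null; python3 st.py
python3 -m jog '[{"delta_pos":[0,0,0.002],"turn":[0,0,0],"gripper":255},{"delta_pos":[0,0,0],"turn":[0,0,0],"gripper":255}]' >/dev/null; python3 st.py
python3 -m jog '[{"delta_pos":[0,0,0.002],"turn":[0,0,0],"gripper":255},{"delta_pos":[0,0,0],"turn":[0,0,0],"gripper":255}]' >/dev/null; python3 st.py
python3 -m jog '[{"delta_pos":[0,0,0.0015],"turn":[0,0,0],"gripper":255},{"delta_pos":[0,0,0],"turn":[0,0,0],"gripper":255}]' >/dev/null; python3 st.py
```

```text
t 16.85 local mm [ -15.2 -105.1] z 156.2 Floc [-0.3 -3.8] -3.5 T [-1.35  0.01] -0.01 turn [-0.243 -3.132  0.   ] gf 69
t 17.05 local mm [ -15.1 -105.6] z 156.3 Floc [ 0.7 -2.3] -4.6 T [-0.7  -0.03] -0.08 turn [2.430e-01 3.132e+00 1.000e-03] gf 69
t 17.25 local mm [ -15.2 -105.8] z 154.1 Floc [ 0.  -2.1] -2.9 T [-0.62  0.03] -0.07 turn [-0.243 -3.132 -0.   ] gf 69
t 17.45 local mm [ -15.2 -105.8] z 152.1 Floc [ 0.3 -1.9] -3.7 T [-0.73  0.04] 0.04 turn [-0.243 -3.132  0.   ] gf 69
t 17.65 local mm [ -15.1 -105.9] z 150.7 Floc [-1.6 -2.7] -3.8 T [-0.74  0.01] -0.0 turn [-0.243 -3.132  0.   ] gf 69
```

```bash

python3 -m jog '[{"delta_pos":[0,0,0.001],"turn":[0,0,0],"gripper":255},{"delta_pos":[0,0,0],"turn":[0,0,0],"gripper":255}]' >/dev/null; python3 st.py
python3 -m jog '[{"delta_pos":[0,0,0.001],"turn":[0,0,0],"gripper":255},{"delta_pos":[0,0,0],"turn":[0,0,0],"gripper":255}]' >/dev/null; python3 st.py
python3 -m jog '[{"delta_pos":[0,0,0.001],"turn":[0,0,0],"gripper":255},{"delta_pos":[0,0,0],"turn":[0,0,0],"gripper":255}]' >/dev/null; python3 st.py
python3 - <<'E'
from h import *
p,d,K,E=snap('scene','s4')
u,v=proj(K,E,[.562,-.095,.075]).astype(int)
cv2.imwrite('pics/s4c.png',cv2.resize(cv2.convertScaleAbs(p[v-40:v+40,u-50:u+50,::-1],alpha=1.7),(750,600),interpolation=cv2.INTER_CUBIC))
E
```

```text
t 17.85 local mm [ -15.  -105.8] z 149.9 Floc [ 0.5 -2.7] -0.8 T [-0.72  0.03] 0.02 turn [ 0.243  3.132 -0.   ] gf 69
t 18.05 local mm [ -15.  -105.9] z 148.8 Floc [-0.6 -2.7] 0.4 T [-0.83 -0.12] -0.04 turn [ 0.243  3.132 -0.   ] gf 69
t 18.25 local mm [ -15.1 -105.9] z 147.7 Floc [-0.2 -3.1] -0.4 T [-0.81 -0.13] -0.05 turn [-0.243 -3.132  0.   ] gf 69
```

```bash

python3 -m jog '[{"delta_pos":[0,-0.001,-0.0005],"turn":[0,0,0],"gripper":255},{"delta_pos":[0,0,0],"turn":[0,0,0],"gripper":255}]' >/dev/null; python3 st.py
python3 -m jog '[{"delta_pos":[0,-0.0008,0],"turn":[0,0,0],"gripper":255},{"delta_pos":[0,0,0],"turn":[0,0,0],"gripper":255}]' >/dev/null; python3 st.py
```

```text
t 18.5 local mm [ -15.1 -106.6] z 148.4 Floc [0.2 0.3] -1.0 T [ 0.02 -0.08] 0.04 turn [2.430e-01 3.132e+00 1.000e-03] gf 69
t 18.7 local mm [ -15.1 -107.6] z 148.3 Floc [-0.8 -0.6] -1.8 T [-0.08  0.06] 0.03 turn [-0.243 -3.132 -0.   ] gf 69
```

View pics/s4c.png

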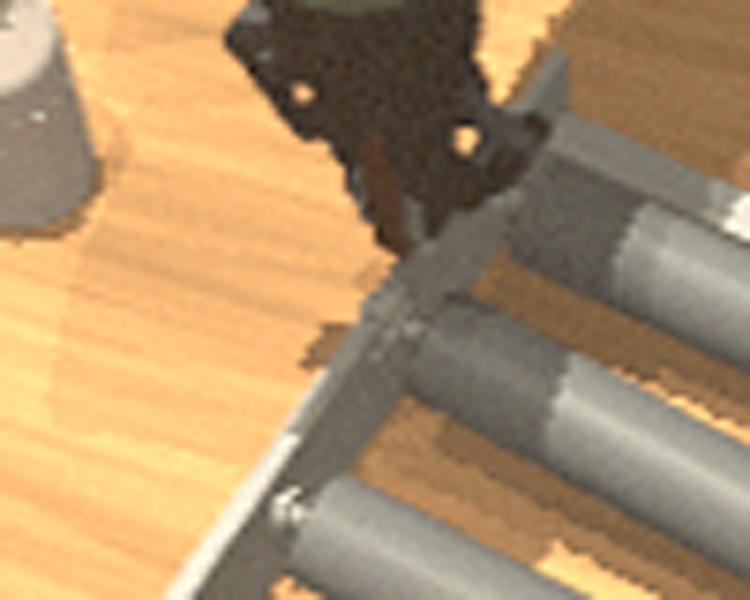

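The axle end now shows on the rail top at about (370,300), and the fork reads zero load. Withdraw along -x.

```bash

python3 -m jog '[{"delta_pos":[0.004,0,0],"turn":[0,0,0],"gripper":255},{"delta_pos":[0.004,0,0],"turn":[0,0,0],"gripper":255},{"delta_pos":[0,0,0],"turn":[0,0,0],"gripper":255}]' >/dev/null; python3 st.py
python3 -m jog '[{"delta_pos":[0.005,0,0],"turn":[0,0,0],"gripper":255},{"delta_pos":[0.005,0,0],"turn":[0,0,0],"gripper":255},{"delta_pos":[0,0,0],"turn":[0,0,0],"gripper":255}]' >/dev/null; python3 st.py
python3 -m jog '[{"delta_pos":[0.005,0.001,0],"turn":[0,0,0],"gripper":255},{"delta_pos":[0.005,0.001,0],"turn":[0,0,0],"gripper":255},{"delta_pos":[0.004,0.001,0],"turn":[0,0,0],"gripper":255},{"delta_pos":[0,0,0],"turn":[0,0,0],"gripper":255}]' >/dev/null; python3 st.py
python3 -m jog '[{"delta_pos":[0,0,-0.015],"turn":[0,0,0],"gripper":255},{"delta_pos":[0,0,-0.025],"turn":[0,0,0],"gripper":255},{"delta_pos":[0,0,-0.025],"turn":[0,0,0],"gripper":255},{"delta_pos":[0,0,-0.02],"turn":[0,0,0],"gripper":255},{"delta_pos":[0,0,0],"turn":[0,0,0],"gripper":255}]' >/dev/null; python3 st.py
python3 - <<'E'
from h import *
go([.4481,.2857,.23],106.3)
E
```

```text
t 19.0 local mm [ -23.6 -107.7] z 148.4 Floc [0.3 0. ] -1.2 T [ 0.01 -0.01] -0.04 turn [-0.243 -3.132  0.   ] gf 69
t 19.3 local mm [ -33.7 -107.7] z 148.4 Floc [ 0.6 -1.2] -1.2 T [-0.01 -0.08] -0.03 turn [-0.243 -3.132  0.   ] gf 69
t 19.7 local mm [ -47.6 -104.6] z 148.4 Floc [0.1 0.1] -2.0 T [ 0.01 -0.06] 0.0 turn [-0.242 -3.132  0.   ] gf 69
t 20.2 local mm [ -46.2 -104.7] z 235.5 Floc [0.4 0.5] -1.9 T [-0.05 -0.02] 0.0 turn [ 0.243  3.129 -0.   ] gf 69
t 20.2 tcp [ 0.5179 -0.0816  0.2355] F [ 0.46  0.41 -1.87] gap 0.0151 gf 69.4
shift now [0.1257 0.3522 0.005 ] after turn [-0.0361  0.3722  0.0055] turn [-0.0008  0.0036 -0.4394]
```

```bash

python3 -m jog '[{"delta_pos":[0.0157,0.044,0],"turn":[0,0,0],"gripper":255},{"delta_pos":[0.0157,0.044,0],"turn":[0,0,0],"gripper":255},{"delta_pos":[0.0157,0.044,0],"turn":[0,0,0],"gripper":255},{"delta_pos":[0.0157,0.044,0],"turn":[0,0,0],"gripper":255},{"delta_pos":[0.0157,0.044,0],"turn":[0,0,0],"gripper":255},{"delta_pos":[0.0157,0.044,0],"turn":[0,0,0],"gripper":255},{"delta_pos":[0.0157,0.044,0],"turn":[0,0,0],"gripper":255},{"delta_pos":[0.0157,0.044,0],"turn":[0,0,0],"gripper":255}]' >/dev/null
python3 -m jog '[{"delta_pos":[0,0,0],"turn":[0,0,-0.11],"gripper":255},{"delta_pos":[0,0,0],"turn":[0,0,-0.11],"gripper":255},{"delta_pos":[0,0,0],"turn":[0,0,-0.11],"gripper":255},{"delta_pos":[0,0,0],"turn":[0,0,-0.11],"gripper":255},{"delta_pos":[0,0,0],"turn":[0,0,0],"gripper":255},{"delta_pos":[0,0,0],"turn":[0,0,0],"gripper":255}]' >/dev/null
python3 - <<'E'
from h import *
go([.4481,.2857,.23],106.33)
p,d,K,E=snap('scene','s5'); X=pts(d,K,E)
# fork tilt check: shank+prong points below the fingers
c=np.array([.4481,.2857]);th=np.radians(16.33);B=np.array([[np.cos(th),-np.sin(th)],[np.sin(th),np.cos(th)]])
L=(X[...,:2]-c)@B; Z=X[...,2]
for a,b in((.135,.15),(.15,.17),(.17,.195)):
    m=(Z>a)&(Z<b)&(np.abs(L[...,0])<.05)&(np.abs(L[...,1])<.03); print(a,m.sum(),L[m].min(0) if m.any() else '',np.median(L[m],0) if m.any() else '', L[m].max(0) if m.any() else '')
u,v=proj(K,E,[.56,-.09,.07]).astype(int)
cv2.imwrite('pics/s5c.png',cv2.resize(cv2.convertScaleAbs(p[v-40:v+72,u-40:u+100,::-1],alpha=1.5),(750,600),interpolation=cv2.INTER_CUBIC))
E
```

```text
t 21.6 tcp [0.4472 0.2855 0.2328] F [-0.59  0.53 -0.83] gap 0.0152 gf 69.5
shift now [-0.0009 -0.0001  0.0028] after turn [-0.0009 -0.0001  0.0028] turn [-0.0002 -0.0007 -0.0033]
0.135 4 [-0.00933359 -0.00034867] [0.00750261 0.00020218] [0.02961448 0.00142238]
0.15 24 [-0.00895306 -0.00175514] [ 0.00984407 -0.00020727] [0.03017795 0.00383601]
0.17 23 [-0.0080579  -0.00163837] [ 0.00602653 -0.00013776] [0.02691681 0.0037717 ]
```

View pics/s5c.png

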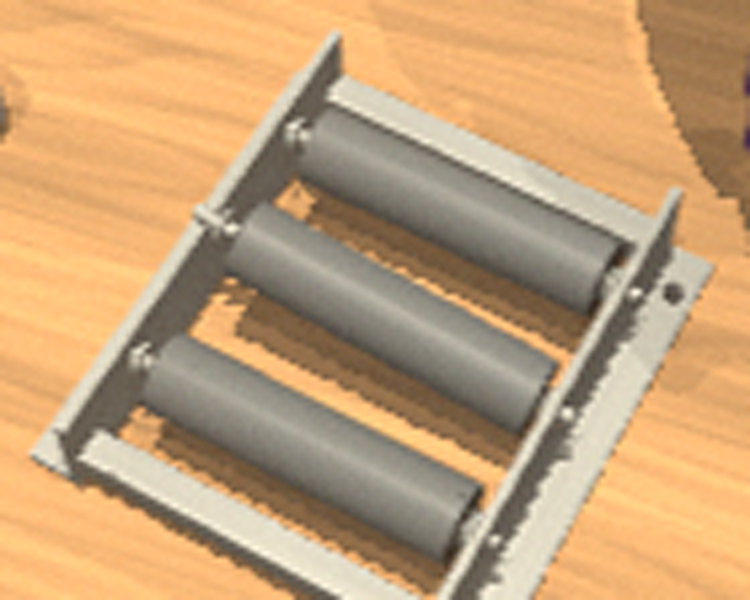

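The picture shows the sprung axle lying across the rail top at (205,215), with the far stub still in its hole at (567,412). The fork hangs straight and centred over its slot. (My picture count is used up, so from here I go by numbers.) Lowering into the slot.

```bash

python3 -m jog '[{"delta_pos":[-0.0009,-0.0001,0.02],"turn":[0,0,-0.0033],"gripper":255},{"delta_pos":[0,0,0.025],"turn":[0,0,0],"gripper":255},{"delta_pos":[0,0,0.02],"turn":[0,0,0],"gripper":255},{"delta_pos":[0,0,0.009],"turn":[0,0,0],"gripper":255},{"delta_pos":[0,0,0],"turn":[0,0,0],"gripper":255},{"delta_pos":[0,0,0],"turn":[0,0,0],"gripper":255}]'
python3 - <<'E'
from h import *
go([.4481,.2857,.0929],106.33)
E
```

```text
t: 22.25
tcp_pos: [0.4484, 0.286, 0.16]
orientation: [-0.45, 3.109, 0.0]
force: [0.3, -0.9, -1.7]
finger_gap: 0.0155
grasp_force: 69.5
t 22.25 tcp [0.4484 0.286  0.16  ] F [ 0.29 -0.94 -1.71] gap 0.0155 gf 69.5
shift now [ 0.0004 -0.0002  0.0671] after turn [ 0.0003 -0.0002  0.0671] turn [0.0001 0.0006 0.0028]
```

```bash

python3 -m jog '[{"delta_pos":[0.0003,-0.0002,0.004],"turn":[0,0,0.002],"gripper":255},{"delta_pos":[0,0,0.004],"turn":[0,0,0],"gripper":255},{"delta_pos":[0,0,0.004],"turn":[0,0,0],"gripper":255},{"delta_pos":[0,0,0],"turn":[0,0,0],"gripper":255}]'|head -4
python3 -m jog '[{"delta_pos":[0,0,0.004],"turn":[0,0,0],"gripper":255},{"delta_pos":[0,0,0.004],"turn":[0,0,0],"gripper":255},{"delta_pos":[0,0,0.004],"turn":[0,0,0],"gripper":255},{"delta_pos":[0,0,0],"turn":[0,0,0],"gripper":255}]' | head -4
```

```text
t: 22.65
tcp_pos: [0.4478, 0.2854, 0.1469]
orientation: [0.448, -3.109, 0.001]
force: [0.2, -0.3, -0.8]
t: 23.05
tcp_pos: [0.4477, 0.2854, 0.1347]
orientation: [0.448, -3.109, 0.001]
force: [-0.3, 0.3, -0.4]
```

```bash

python3 -m jog '[{"delta_pos":[0,0,0.006],"turn":[0,0,0],"gripper":255},{"delta_pos":[0,0,0.006],"turn":[0,0,0],"gripper":255},{"delta_pos":[0,0,0.006],"turn":[0,0,0],"gripper":255},{"delta_pos":[0,0,0],"turn":[0,0,0],"gripper":255}]'|head -4
python3 -m jog '[{"delta_pos":[0,0,0.006],"turn":[0,0,0],"gripper":255},{"delta_pos":[0,0,0.006],"turn":[0,0,0],"gripper":255},{"delta_pos":[0,0,0.006],"turn":[0,0,0],"gripper":255},{"delta_pos":[0,0,0.003],"turn":[0,0,0],"gripper":255},{"delta_pos":[0,0,0],"turn":[0,0,0],"gripper":255}]' | head -4
python3 -m jog '[{"delta_pos":[0,0,0.001],"turn":[0,0,0],"gripper":255},{"delta_pos":[0,0,0],"turn":[0,0,0],"gripper":255}]' | head -4
python3 -m jog '[{"delta_pos":[0,0,0.001],"turn":[0,0,0],"gripper":255},{"delta_pos":[0,0,0],"turn":[0,0,0],"gripper":255}]' | head -4
```

```text
t: 23.45
tcp_pos: [0.4476, 0.2853, 0.1164]
orientation: [0.448, -3.108, 0.001]
force: [0.2, 0.0, -0.4]
t: 23.95
tcp_pos: [0.4478, 0.2854, 0.0958]
orientation: [0.449, -3.109, 0.001]
force: [0.0, -0.1, -1.5]
t: 24.15
tcp_pos: [0.448, 0.2855, 0.0954]
orientation: [-0.448, 3.109, -0.0]
force: [-0.1, -0.4, -1.6]
t: 24.35
tcp_pos: [0.4479, 0.2855, 0.0943]
orientation: [-0.448, 3.109, -0.0]
force: [0.2, -0.0, -2.3]
```

```bash

python3 -m jog '[{"delta_pos":[0,0,0.001],"turn":[0,0,0],"gripper":255},{"delta_pos":[0,0,0],"turn":[0,0,0],"gripper":255}]' | head -4
python3 -m jog '[{"delta_pos":[0,0,0.0007],"turn":[0,0,0],"gripper":255},{"delta_pos":[0,0,0],"turn":[0,0,0],"gripper":255}]' | head -4
```

```text
t: 24.55
tcp_pos: [0.4479, 0.2855, 0.0932]
orientation: [0.449, -3.109, 0.0]
force: [0.1, -0.2, -0.2]
t: 24.75
tcp_pos: [0.4479, 0.2855, 0.093]
orientation: [-0.448, 3.109, -0.0]
force: [-2.7, -1.8, 8.9]
```

Seated. Release slowly and retreat.

```bash

python3 -m jog '[{"delta_pos":[0,0,-0.0005],"turn":[0,0,0],"gripper":200},{"delta_pos":[0,0,0],"turn":[0,0,0],"gripper":150},{"delta_pos":[0,0,0],"turn":[0,0,0],"gripper":80},{"delta_pos":[0,0,0],"turn":[0,0,0],"gripper":0},{"delta_pos":[0,0,0],"turn":[0,0,0],"gripper":0},{"delta_pos":[0,0,0],"turn":[0,0,0],"gripper":0}]'
python3 -m jog '[{"delta_pos":[0,0,-0.015],"turn":[0,0,0],"gripper":0},{"delta_pos":[0,0,-0.03],"turn":[0,0,0],"gripper":0},{"delta_pos":[0,0,-0.04],"turn":[0,0,0],"gripper":0},{"delta_pos":[0,0,-0.045],"turn":[0,0,0],"gripper":0},{"delta_pos":[0,0,0],"turn":[0,0,0],"gripper":0},{"delta_pos":[0,0,0],"turn":[0,0,0],"gripper":0}]'
python3 - <<'E'
from h import *
p,d,K,E=snap('wrist','w9'); X=pts(d,K,E); Z=X[...,2]; L=np.hypot(X[...,0]-.46,X[...,1]-.288)
m=(np.abs(Z-.064)<.005)&(L<.07); print('rack',cv2.minAreaRect(X[m][:,:2].astype(np.float32)))
m=(Z>.125)&(Z<.15)&(L<.05); print('handle',m.sum(),cv2.minAreaRect(X[m][:,:2].astype(np.float32)),np.median(Z[m]))
p,d,K,E=snap('top','t9'); p0,d0,_,_=load('t0'); X=pts(d,K,E)
c=np.array([.580,.0115]);th=np.radians(-9.07);B=np.array([[np.cos(th),-np.sin(th)],[np.sin(th),np.cos(th)]]);L=(X[...,:2]-c)@B;Z=X[...,2]
m=(np.abs(L[...,0])<.008)&(np.abs(L[...,1]+.114)<.012); print('axle on rail',np.c_[L[m]*1e3,Z[m]*1e3].round(0).tolist())
for n,(u,v) in dict(mug=(204,151),glue=(400,194),tape=(426,154)).items():
    s=np.s_[v-15:v+16,u-15:u+16]; print(n,np.abs(p[s].astype(int)-p0[s]).mean().round(1))
E
```

```text
t: 25.35
tcp_pos: [0.4479, 0.2855, 0.0931]
orientation: [0.448, -3.109, 0.0]
force: [0.7, -0.5, -0.7]
finger_gap: 0.0852
grasp_force: 0.0
t: 25.95
tcp_pos: [0.4481, 0.2855, 0.2237]
orientation: [-0.448, 3.108, 0.001]
force: [-0.4, 0.2, -0.5]
finger_gap: 0.0853
grasp_force: 0.0
rack ((0.4603813886642456, 0.2895667850971222), (0.10063717514276505, 0.06226234883069992), 16.407169342041016)
handle 757 ((0.44663694500923157, 0.2859554886817932), (0.025506678968667984, 0.016007043421268463), 16.908906936645508) 0.13598932652095494
axle on rail [[3.0, -105.0, 80.0], [4.0, -108.0, 76.0], [5.0, -112.0, 70.0], [6.0, -115.0, 66.0], [-0.0, -102.0, 77.0], [1.0, -106.0, 75.0], [1.0, -109.0, 79.0], [1.0, -112.0, 76.0], [1.0, -115.0, 81.0], [2.0, -118.0, 80.0], [-3.0, -103.0, 77.0], [-3.0, -106.0, 80.0], [-3.0, -109.0, 80.0], [-1.0, -113.0, 72.0], [-1.0, -116.0, 70.0], [-1.0, -119.0, 77.0], [7.0, -126.0, 10.0], [1.0, -106.0, 7.0], [2.0, -110.0, 2.0], [-5.0, -110.0, 70.0], [-5.0, -113.0, 75.0], [3.0, -120.0, 7.0], [4.0, -123.0, 2.0], [-2.0, -107.0, 2.0], [-1.0, -110.0, -3.0], [-8.0, -111.0, 66.0], [-7.0, -114.0, 65.0], [1.0, -121.0, -2.0], [1.0, -124.0, 2.0], [-5.0, -104.0, -6.0], [-5.0, -107.0, 2.0], [-6.0, -110.0, 18.0], [-4.0, -121.0, 7.0], [-3.0, -124.0, 4.0], [-7.0, -121.0, 1.0], [-7.0, -124.0, 11.0]]
mug 3.2
glue 3.7
tape 3.7
```

The fork hangs in the rack as before (handle top at 0.136), the axle end lies across the rail, and the other things haven't moved.

```bash
python3 -c "
from cell import arm
print(arm.finish_job())"
```

```text
the job is handed in; nothing more can be done
None
```

The middle roller's sprung end now rests on top of the -y rail with its far end still in its hole, the fork is back in its rack, and the job was handed in at about 26 s; I viewed 11 pictures, one over the limit of 10.

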